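Pin the welding jig shut

ROBOT

A 7-joint arm with a two-finger parallel gripper is mounted at the origin on the work surface. World frame = base frame: x ahead of the robot, y to its left, z up, the work surface at z = 0. Lengths are in m, angles in degrees, forces in N, time in s.
With the tool pointing down it reaches from about 0.35 to 0.775 m from the base axis. Payload 3.1 kg.
Tool frame: the origin (TCP) lies on the centre line of the jaws, within the pads' length; the fingertips stand 17 mm ahead of it and the grasp point (between the pads) lies 2 mm behind it (robot.tip_reach is the distance from the TCP to the fingertips, in m); z points along the fingers, y is the line along which they close (so a half turn about z gives the same grasp; the last joint's range is limited). The gripper opens to 85 mm and grips with 20 to 120 N. Pads are 22 mm wide; open, the fingers measure 114 mm over their backs; the gripper's body (76 mm by 85 mm) begins 54 mm behind the grasp point. The pads swing forward as they close: fully open they stand 13 mm farther back than shut.
Start: joints at [-67.535, 17.813, 0.802, 86.603, -0.252, 75.585, -1.558], TCP at [0.231, 0.499, 0.248] pointing down, gripper open.
Joint ranges: [-154.91, 154.91], [-16.99, 109.72], [-72.82, 74.43], [7.12, 147.25], [-82.49, 262.49], [11.32, 116.49], [-174.64, 174.64]. Speed limits (degrees/s): [159.86, 159.86, 180, 180, 180, 180, 180].

INTERFACE

Orientations are given as [roll, pitch, yaw] about the fixed x, y, z axes, in that order (R = Rz(yaw) Ry(pitch) Rx(roll)).
In Python, from station import robot, fingers, vision, workorder, recognise gives the robot as it stands. Calls block until the motion is done:
- robot.move_to(position, orientation): joint-space move of the TCP to a pose.
- robot.line_to(position, orientation=None, velocity=0.15, f_stop=None): straight line of the TCP; orientation=None keeps the orientation; velocity is the mean speed in m/s. With f_stop (N) it stops when the force on the tool has changed by that much, and returns True; else False.
- robot.move_j(angles): joint-space move.
- fingers.gripper_to(opening, force=None): opening from 0.0 (shut) to 1.0 (fully open); force is the grip in N (None keeps the last); returns when the fingers have stopped.
- robot.pause(seconds).
- robot.inverse_kinematics(position, orientation): joint angles nearest the present ones, or None.
- vision.grab_frame(name): name is "scene" or "top" or "wrist"; returns the picture (384x512x3 uint8, red, green, blue); there is no depth.
- vision.calibration(name): a dict with "mtx" (3x3 intrinsics, pixels), "k1" (the pictures are not rectified: a ray, as slopes to the right and down, at radius r is drawn at 1 + k1 r^2 times it, then the intrinsics apply), "extrinsics" (4x4, takes a point from world to camera coordinates); the wrist camera has in their place "T_tool_cam" (4x4, takes a point from camera to tool coordinates, whose origin is the TCP and whose axes are the flange's). Camera axes: x right, y up, looking along -z (the intrinsics and any distortion apply to the point x, -y, -z); pixel columns grow to the right and rows downward; lengths in m; the calibration is good to about 2 mm. A picture is of the moment at which its call begins: read the wrist's pose just before it. calibration takes no time and is no camera call.
A pose or a line that the arm cannot do raises robot.PlanningError and nothing moves.
- workorder.close_job(): hands the job in; it is judged then, once.
Trained networks look in the newest picture that a camera, given by its name, has taken for a name from the list of things; names that differ only in an ending like _2 or _b are one class to them, and where a whole thing is asked for, a point or a joint stands for the part that bears it (a point fixed in the world has none). Each returns a list of dicts, best first, with "p" (0 to 1); they miss things now and then, are a little off and sometimes report something else, mostly with a low value. They report only what shows in the picture. A call takes as long as a camera call.
- recognise(label, camera): "rect" ([centre column, centre row, width, height] in pixels, round what is visible of it).
Readings, each from a call of its own:
- robot.current_time_s(): time.
- robot.current_joint_positions(): joint angles.
- robot.current_dq(): joint speeds.
- robot.current_joint_torque(): joint torques, N m.
- robot.current_tool_pos(): TCP position.
- robot.current_eef_rot(): TCP orientation.
- robot.current_contact_force(): force on the tool from outside, world axes, zero at the start.
- robot.current_torque(): the same for the moment, N m.
- robot.current_finger_gap(): opening from 0.0 (shut) to 1.0 (fully open).
- robot.current_gripper_force(): force on a finger pad.
Only numpy, scipy, OpenCV 4.12 (cv2) and the standard library are available. Lean on these libraries where they do the work, as an engineer would, in place of code of your own. Each camera call takes 0.05 s, during which the arm holds its last target. There are 200 camera calls.

TASK

Lock the welding jig: tip the yellow hold-down bar over until it lies fully down with its eye between the two steel ears, then fetch the orange-handled pin from its rack, lay it on the jig's guide rails pointing at the ears and let go of it. Push the pin along the rails from behind through both ears and the eye until its handle sits against the ear, then swing the red keeper fully across behind the handle and back away. Leave the hammer, the brush and the wire spool where they are.

Things in the scene. Friction and masses are not known exactly. Their poses are not given: they have to be found in the camera images.
- jig: Fixed welding jig on a dark steel base plate, jig x -150 to 100, y -190 to 80 mm, 12 mm thick. Origin on the table under the near ear's hole face. z up, x away from the robot, y the way the pin is pushed. A fixed steel tube (top z 44 mm) lies under the bar.
- ear_hole (a point): Centre of the near ear's hole on the face towards the rails: jig (0, 0, 60) mm; axes as the jig's. The two steel ears are upright plates 50 mm wide in x, top at z = 88 mm, at y = 0 to 12 and 38 to 50 mm, each with a 20 mm hole along y at x = 0, z = 60 mm.
- rails_mid (a point): Jig (0, -92, 60) mm, on the hole axis over the middle of the V guide rails, which run from y = -185 to 0 mm. The pin's 36 mm handle lying in the V centres itself on the hole axis (x = 0, z = 60). The V's upper edges are at z = 49 mm, x = +-14 mm, its outer edges at x = +-19 mm, nothing higher beside them: fingers may straddle the handle down to z = 50 mm.
- bar (a joint): Angle (rad) of the yellow bar (20 mm wide, 24 mm thick). 0 = down on its stop along jig +x, eye in line with the ear holes; raised it points along (cos, 0, sin) in the jig frame. Range 0 to 1.45, starts at 1.0 to 1.3. The stiff hinge holds it above about 0.87; pushed below that (from the robot's side towards jig +x, about 5 N) it sinks onto its stop by itself within 1 to 2 s.
- bar_pivot (a point): Pivot of the yellow bar, jig (-115, 25, 60) mm; its axis runs along jig y, between two 10 mm blue cheeks up to z = 74 mm.
- bar_eye (a point): Centre of the eye (23 mm hole in a steel lug 44 x 40 x 20 mm) at the bar's end, 115 mm from its pivot; the bar ends 137 mm from the pivot.
- keeper (a joint): Angle a (rad) of the red keeper, a flat bar 10 mm thick, 16 mm high (z 52 to 68 mm), reaching 78 mm from its post. 0 = closed, along jig -x across the rails 4 mm behind the handle of a fully pushed pin; it points along (-cos a, -sin a) in the jig frame. Range 0 to 2.5, starts at 1.7 to 2.3, stays where left; moves at about 1.5 N pushed 50 mm from the post.
- keeper_post (a point): Axis of the keeper's upright post, jig (60, -84, 60) mm; its hub is 26 mm in diameter, top at z = 72 mm.
- keeper_tip (a point): Free end of the keeper, 78 mm from its post, at mid height.
- pin: Loose pin, 0.2 to 0.45 kg: orange handle 36 mm in diameter (pin y -75 to 0 mm), steel shank 16 mm in diameter with tapered tip (y 0 to 70). Origin on the axis at the shoulder between them, y towards the tip; rolled by any angle. Centre of mass near y = -22. Starts level in the rack, axis at z = 50 mm. Fully home, its shoulder rests on the near ear.
- pin_tip (a point): Tip of the pin's shank, 70 mm from its shoulder.
- rack: Fixed pin rack, base 70 x 110 x 8 mm; origin at its centre on the table. A 75 mm long V like the guide rails (upper edges z = 39 mm, x = +-14 mm; outer edges +-19 mm) runs along its y. The pin lies in it along rack y, shank towards +y, shoulder 33 to 42 mm from the centre.
- spool: Bystander: small black welding-wire spool with copper wire, lying flat, 100 mm in diameter, 45 mm high; origin at the centre of its underside.
- hammer: Bystander: hammer lying on the table.
- brush: Bystander: brush lying on the table.

How it is judged:
By the outcome, as a careful person would: the job done as asked, in the order asked, and still so for the second after the job is handed in, with the robot touching nothing.
It also fails if it takes over 64 s, if anything falls off the work surface, if the arm or the gripper's body presses on something with over 40 N, if the wrist force passes 120 N, or if a joint passes its speed limit or range.

## Working session

There is one attempt and no reset: what is moved stays moved. The work goes in short steps, each a Python script; the robot and the scene stay as the last script left them, time stands still between calls to the robot, and variables do not carry over. Pictures are saved under pics/ and viewed, at most 10 in all, crops included, and the job is handed in when it is done.

```bash
ls; mkdir -p pics; python3 - <<'E'
from station import robot, fingers, vision, workorder, recognise
import cv2,numpy as np
for c in ("scene","top"):
    im=vision.grab_frame(c); cv2.imwrite(f"pics/{c}0.png",cv2.cvtColor(im,cv2.COLOR_RGB2BGR))
    k=vision.calibration(c); print(c,np.round(k["mtx"],1).tolist(),k["k1"],np.round(k["extrinsics"],3).tolist())
    for n in ("jig","bar","bar_eye","keeper","keeper_tip","keeper_post","pin","pin_tip","rack","spool","hammer","brush"):
        r=recognise(n,c); print(n,[(np.round(d["rect"]).astype(int).tolist(),round(d["p"],2)) for d in r[:2]])
k=vision.calibration("wrist");print(k)
print(robot.current_time_s())
E
```

```text
pics
scene [[397.1, 0.0, 259.3], [0.0, 397.1, 198.7], [0.0, 0.0, 1.0]] -0.12980281134305555 [[0.756, 0.655, 0.008, -0.43], [-0.394, 0.445, 0.804, 0.141], [0.523, -0.611, 0.594, -1.544], [0.0, 0.0, 0.0, 1.0]]
jig [([268, 205, 107, 102], 0.81)]
bar [([272, 168, 23, 34], 0.64), ([269, 206, 110, 100], 0.51)]
bar_eye [([274, 166, 20, 29], 0.55)]
keeper [([289, 221, 9, 23], 0.48)]
keeper_tip []
keeper_post [([272, 201, 107, 101], 0.69)]
pin [([177, 247, 41, 36], 0.93), ([271, 199, 115, 100], 0.61)]
pin_tip [([177, 245, 39, 32], 0.69)]
rack [([170, 264, 48, 30], 0.8)]
spool [([233, 292, 33, 44], 0.63), ([271, 201, 114, 102], 0.58)]
hammer [([320, 163, 57, 28], 0.69)]
brush [([272, 201, 110, 101], 0.34)]
top [[433.4, 0.0, 253.7], [0.0, 433.4, 188.3], [0.0, 0.0, 1.0]] -0.1288374342536248 [[-0.003, -1.0, -0.019, 0.018], [0.998, -0.004, 0.056, -0.554], [-0.056, -0.019, 0.998, -1.354], [0.0, 0.0, 0.0, 1.0]]
jig [([238, 186, 93, 81], 0.91), ([212, 204, 14, 36], 0.46)]
bar [([211, 206, 17, 32], 0.5)]
bar_eye [([209, 204, 16, 33], 0.75)]
keeper [([257, 152, 26, 22], 0.54)]
keeper_tip [([252, 153, 2
[... 172 characters left out ...]
, 140, 31, 34], 0.66)]
hammer [([122, 208, 26, 81], 0.71), ([240, 184, 84, 81], 0.18)]
brush [([391, 162, 16, 63], 0.87), ([338, 210, 46, 15], 0.32)]
{'mtx': array([[324.09928333,   0.        , 254.57092873],
       [  0.        , 324.09928333, 196.31680475],
       [  0.        ,   0.        ,   1.        ]]), 'k1': -0.07940026483134764, 'T_tool_cam': array([[-2.01888250e-04,  9.56999879e-01,  2.90088246e-01,
         7.28703683e-02],
       [ 9.99999328e-01, -1.38062733e-04,  1.15142250e-03,
        -4.27846098e-04],
       [ 1.14196157e-03,  2.90088283e-01, -9.56999208e-01,
        -1.25400838e-01],
       [ 0.00000000e+00,  0.00000000e+00,  0.00000000e+00,
         1.00000000e+00]])}
1.3
```

```bash
python3 - <<'E'
import cv2
a=cv2.imread("pics/top0.png")[110:270,90:420]
cv2.imwrite("pics/top0c.png",cv2.resize(a,None,fx=2.4,fy=2.4,interpolation=cv2.INTER_CUBIC))
E
```

```text
(no output)
```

View pics/top0c.png

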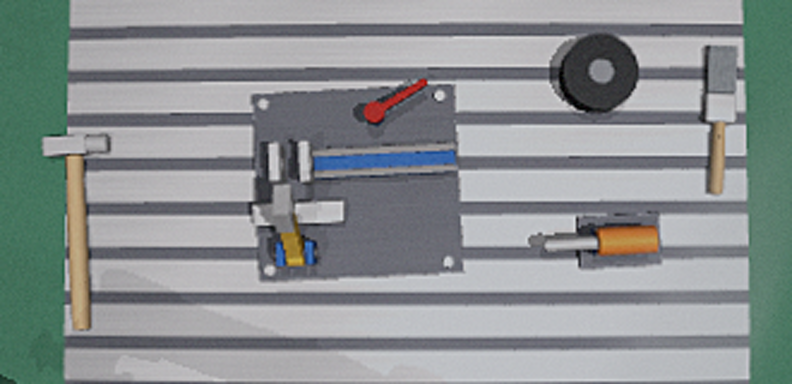

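View pics/scene0.png

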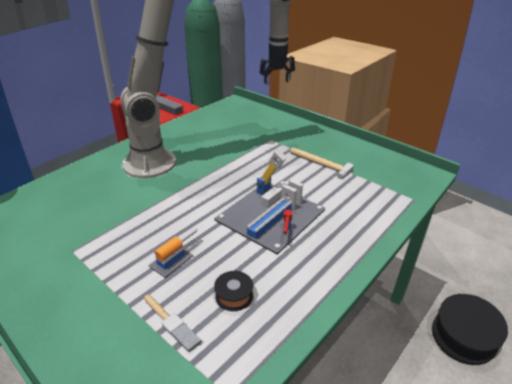

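The top crop shows the jig plate corners at about (252,97), (455,85), (462,270) and (260,281). The keeper runs from (375,112) to (425,83), so a is about 2.1. The pin lies in the rack with its tip at about (535,241) and handle end at (659,239). The scene view confirms the bar is raised. Next I'll fit the coarse poses.

```bash
cat > h.py <<'E'
from station import robot, fingers, vision, workorder, recognise
import cv2, numpy as np
from scipy.spatial.transform import Rotation as Rn
from scipy.optimize import least_squares
def cam(name):
    """K, k1, world->cv-camera (R,t), camera axes x right y down z ahead"""
    c=vision.calibration(name)
    if name=="wrist":
        T=np.eye(4); T[:3,:3]=Rn.from_euler("xyz",robot.current_eef_rot(),degrees=True).as_matrix(); T[:3,3]=robot.current_tool_pos()
        E=np.linalg.inv(T@c["T_tool_cam"])
    else: E=c["extrinsics"]
    E=np.diag([1,-1,-1,1])@E
    return c["mtx"],c["k1"],E
def to_world(C,px,z):
    K,k,E=C
    u=cv2.undistortPoints(np.float64(px).reshape(-1,1,2),K,np.array([k,0,0,0,0.])).reshape(-1,2)
    o=-E[:3,:3].T@E[:3,3]; d=np.c_[u,np.ones(len(u))]@E[:3,:3]
    return o+d*((np.asarray(z)-o[2])/d[:,2])[:,None]
def project(C,P):
    K,k,E=C
    return cv2.projectPoints(np.float64(P).reshape(-1,1,3),cv2.Rodrigues(E[:3,:3])[0],E[:3,3],K,np.array([k,0,0,0,0.]))[0].reshape(-1,2)
def fit2d(L,W):
    """pose (x,y,yaw rad) with W = pose*L"""
    f=lambda p:(np.c_[np.cos(p[2])*L[:,0]-np.sin(p[2])*L[:,1]+p[0],np.sin(p[2])*L[:,0]+np.cos(p[2])*L[:,1]+p[1]]-W).ravel()
    s=least_squares(f,[*W.mean(0),0]); return s.x,s.fun
def jw(p,xyz):
    """jig/rack mm -> world m"""
    x,y,z=np.asarray(xyz)/1000; c,s=np.cos(p[2]),np.sin(p[2])
    return np.array([c*x-s*y+p[0],s*x+c*y+p[1],z])
def save(im,n,f=1): cv2.imwrite(f"pics/{n}.png",cv2.resize(cv2.cvtColor(im,cv2.COLOR_RGB2BGR),None,fx=f,fy=f,interpolation=cv2.INTER_CUBIC))
E
python3 - <<'E'
from h import *
C=cam("top"); f=lambda l:np.array(l)/2.4+[90,110]-[.3,.3]
W=to_world(C,f([(252,97),(455,85),(462,270),(260,281)]),.012)
L=np.array([(100,80),(100,-190),(-150,-190),(-150,80)])/1000
p,r=fit2d(L,W[:,:2]); print("jig",p.round(4),np.degrees(p[2]),r.round(4))
P=to_world(C,f([(535,241),(659,239),(598,240)]),.05); print("pin tip,back,shoulder",P.round(4))
k=to_world(C,f([(375,112),(425,83)]),[.072]); print(k.round(4),jw(p,(60,-84,60)))
for y in (90,-90):
  for q in [(-170,25,180),(0,-120,70),(0,-190,70),(140,-150,70)]:
    q0=robot.inverse_kinematics(jw(p,q),[180,0,np.degrees(p[2])+y]); print(y,q,None if q0 is None else np.round(q0))
E
```

```text
jig [0.5844 0.1205 0.0471] 2.6960058195009373 [ 0.0032  0.0005  0.0015  0.0015 -0.0031 -0.0025 -0.0017  0.0006]
pin tip,back,shoulder [[ 0.4841 -0.1657  0.05  ]
 [ 0.4858 -0.3259  0.05  ]
 [ 0.485  -0.2468  0.05  ]]
[[ 0.6482  0.0381  0.072 ]
 [ 0.685  -0.0255  0.072 ]] [0.64825307 0.03945719 0.06      ]
90 (-170, 25, 180) [-45.   8.  27. 110.  -4.  63. -14.]
90 (0, -120, 70) [-28.  36.  38.  94. -25.  59.  21.]
90 (0, -190, 70) [-22.  37.  41.  93. -27.  60.  29.]
90 (140, -150, 70) [-19.  51.  39.  67. -31.  72.  21.]
-90 (-170, 25, 180) [-28.   8.   8. 110.  -1.  63. 163.]
-90 (0, -120, 70) [ -42.   47.   64.   95.  -45.   68. -143.]
-90 (0, -190, 70) [ -34.   48.   64.   94.  -46.   69. -137.]
-90 (140, -150, 70) [ -28.   61.   64.   67.  -52.   81. -148.]
```

```bash
python3 - <<'E'
from h import *
p=np.array([.5844,.1205,.0471]); o=[180,0,np.degrees(p[2])+90]
fingers.gripper_to(0.0)
robot.move_to(jw(p,(-175,25,230)),o)
robot.line_to(jw(p,(-165,25,157)),velocity=.2)
print(robot.line_to(jw(p,(-50,25,157)),velocity=.08,f_stop=30), robot.current_contact_force(), robot.current_tool_pos())
robot.line_to(jw(p,(-80,25,230)),velocity=.25)
robot.move_to(jw(p,(-10,-80,300)),o)
im=vision.grab_frame("wrist"); save(im,"w1",1.5)
C=cam("wrist")
for q in [(0,0,60),(0,-92,60),(60,-84,72),(100,80,12),(100,-190,12),(-150,-190,12)]: print(q,project(C,jw(p,q)).round(1))
print(robot.current_time_s())
E
```

```text
False [ 0.13577593 -0.09155029  0.29794221] [0.53294665 0.14319202 0.15709179]
(0, 0, 60) [[265.1  93.6]]
(0, -92, 60) [[264.3 176.7]]
(60, -84, 72) [[318.6 172.3]]
(100, 80, 12) [[349.6  25.2]]
(100, -190, 12) [[334.8 237.8]]
(-150, -190, 12) [[155.  237.2]]
6.8167
```

View pics/w1.png

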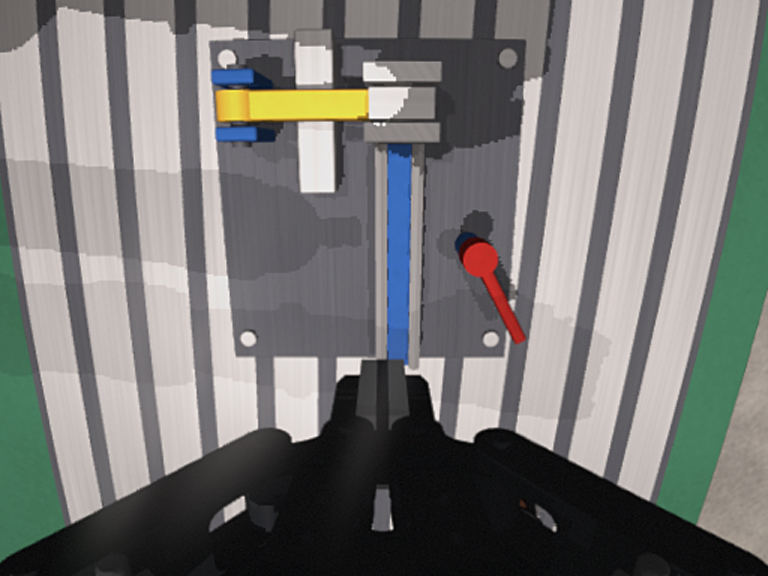

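The bar is down between the ears. In the 1.5x picture the plate corners are at (209,41), (525,38), (503,357) and (236,356). The keeper post is at (480,259) and its tip at (520,338).

```bash
python3 - <<'E'
from h import *
C=cam("wrist")
L=np.array([(-150,80,12),(100,80,12),(100,-190,12),(-150,-190,12),(60,-84,72),(19,-185,49)])/1000
px=np.array([(209,41),(525,38),(503,357),(236,356),(480,259),(420,367)])/1.5-.2
W=to_world(C,px,L[:,2]); p,r=fit2d(L[:,:2],W[:,:2]); print("jig",p.tolist(),np.degrees(p[2]),(r.reshape(-1,2)*1000).round(1).tolist())
np.save("jig.npy",p)
t=to_world(C,np.array([(520,340)])/1.5-.2,.065)[0]; d=t-jw(p,(60,-84,65)); a=np.arctan2(d[1],d[0])-p[2]; print("keeper a",np.arctan2(-np.sin(a),-np.cos(a)),np.linalg.norm(d))
fingers.gripper_to(1.0)
robot.move_to([.485,-.29,.22],[180,0,90])
im=vision.grab_frame("wrist"); save(im,"w2",1.2); C=cam("wrist")
h=cv2.cvtColor(im,cv2.COLOR_RGB2HSV); m=cv2.inRange(h,(5,150,90),(20,255,255))
n,lab,st,ce=cv2.connectedComponentsWithStats(m); i=1+np.argmax(st[1:,4]); print(st[i])
c=cv2.minAreaRect(np.argwhere(lab==i)[:,::-1].astype(np.float32)); b=cv2.boxPoints(c); print(c,b.round(1).tolist())
print(to_world(C,b,.05).round(4).tolist(), to_world(C,[c[0]],.05)); print(robot.current_time_s(), recognise("pin_tip","wrist"))
E
```

```text
jig [0.5856292340939724, 0.12071229052538021, 0.05025809474164248] 2.8795767150647498 [[-1.1, 1.2], [0.8, 0.5], [1.3, 0.5], [-1.2, -0.5], [0.1, 0.5], [0.1, -2.2]]
keeper a 2.070676367128623 0.07747805880404972
[ 232  137   42   84 3011]
((253.3953857421875, 179.11691284179688), (82.37297821044922, 38.60713195800781), 86.8201675415039) [[231.8000030517578, 139.10000610351562], [270.3999938964844, 136.89999389648438], [275.0, 219.1999969482422], [236.39999389648438, 221.3000030517578]]
[[0.4668, -0.2504, 0.05], [0.5018, -0.2483, 0.05], [0.5076, -0.3277, 0.05], [0.47, -0.3301, 0.05]] [[ 0.48648644 -0.28769589  0.05      ]]
8.975 [{'rect': [254.6, 138.7, 42.5, 166.9], 'p': 0.83}]
```

View pics/w2.png

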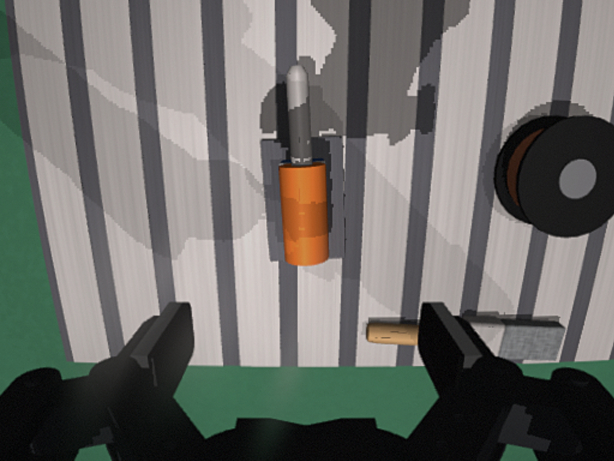

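The pin lies squarely in the rack. In the picture its handle runs from (303,165) to (307,262) and its tip is at (297,66), so its yaw is about 3.2°. The spool is clear to the right. Next I'll grasp it.

```bash
python3 - <<'E'
from h import *
p=np.load("jig.npy"); g=[.486,-.276]; o=[180,0,93.2]; oj=[180,0,90+np.degrees(p[2])]
robot.line_to([*g,.12],o,velocity=.25)
print(robot.line_to([*g,.058],velocity=.1,f_stop=8), robot.current_tool_pos())
fingers.gripper_to(0.0,60); print("gap",robot.current_finger_gap(),robot.current_gripper_force())
robot.line_to([*g,.16],velocity=.15); print("held",robot.current_finger_gap(),robot.current_contact_force())
robot.move_to(jw(p,(0,-114,150)),oj)
im=vision.grab_frame("wrist"); save(im,"w3",1.2)
C=cam("wrist"); print(project(C,[jw(p,q) for q in [(0,-86,142),(0,-16,142),(0,0,60)]]).round(1))
print(robot.current_time_s(),recognise("pin_tip","wrist"))
E
```

```text
False [ 0.48651939 -0.27658673  0.05872161]
gap 0.4014463489138176 59.949089884757996
held 0.3975424894455602 [ 0.12595245  0.82823856 -4.12895717]
[[254.3 197.6]
 [253.3  20.3]
 [253.6  23. ]]
12.9 [{'rect': [256.3, 192.7, 81.4, 328.1], 'p': 0.96}]
```

View pics/w3.png

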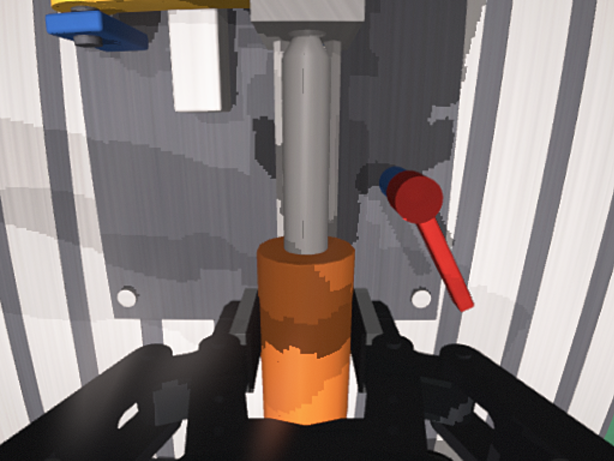

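The pin is held level. Its tip is at (307,33) and its shoulder at row 248 in the picture, about 3 mm behind nominal and lined up with the rails. I'll lay it down and release.

```bash
python3 - <<'E'
from h import *
p=np.load("jig.npy"); oj=[180,0,90+np.degrees(p[2])]
robot.line_to(jw(p,(0,-114,76)),velocity=.15)
print(robot.line_to(jw(p,(0,-114,66.5)),velocity=.03,f_stop=6), robot.current_tool_pos(),robot.current_contact_force())
fingers.gripper_to(0.62); robot.pause(.2)
robot.line_to(jw(p,(0,-114,130)),velocity=.2)
robot.move_to(jw(p,(0,-160,220)),oj)
im=vision.grab_frame("wrist"); save(im,"w4",1.2)
C=cam("wrist"); print(project(C,[jw(p,q) for q in [(0,-89,60),(0,-19,60),(0,-164,60)]]).round(1)*1.2)
print(robot.current_time_s())
E
```

```text
True [0.59148794 0.00660048 0.06886524] [-0.78432058  0.83290547  3.33757938]
[[306.6  122.64]
 [306.6   15.48]
 [306.48 225.12]]
15.425
```

View pics/w4.png

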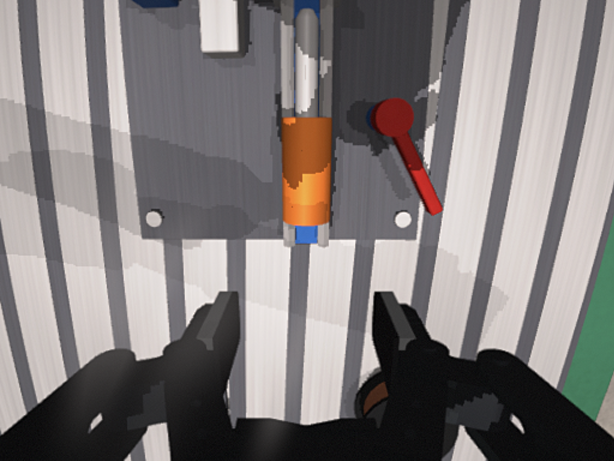

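The pin lies on the V, with its handle from row 118 to row 224 and its tip at (307,10), aligned with the ears. Next I'll push it from behind.

```bash
python3 - <<'E'
from h import *
p=np.load("jig.npy"); oj=[180,0,90+np.degrees(p[2])]
def jy(): 
    d=np.array(robot.current_tool_pos())[:2]-p[:2]; c,s=np.cos(p[2]),np.sin(p[2]); return (d@[c,s]*1000,d@[-s,c]*1000)
fingers.gripper_to(0.0)
robot.move_to(jw(p,(0,-194,120)),oj)
robot.line_to(jw(p,(0,-194,71)),velocity=.15)
print(robot.line_to(jw(p,(0,-74,71)),velocity=.05,f_stop=22), jy(), robot.current_contact_force())
robot.line_to(jw(p,(0,jy()[1]-25,71)),velocity=.15)
robot.line_to(jw(p,(0,jy()[1],150)),velocity=.25)
robot.move_to(jw(p,(40,-120,220)),oj)
im=vision.grab_frame("wrist"); save(im,"w5",1.2)
C=cam("wrist"); print(project(C,[jw(p,q) for q in [(0,0,78),(0,-75,60),(60,-84,72)]]).round(1)*1.2)
print(robot.current_time_s())
E
```

```text
False (np.float64(0.04461645376675599), np.float64(-86.94501151982989)) [  1.0944782  -18.11753206  -1.80898354]
[[244.08  44.76]
 [251.76 160.44]
 [335.64 175.2 ]]
20.8333
```

View pics/w5.png

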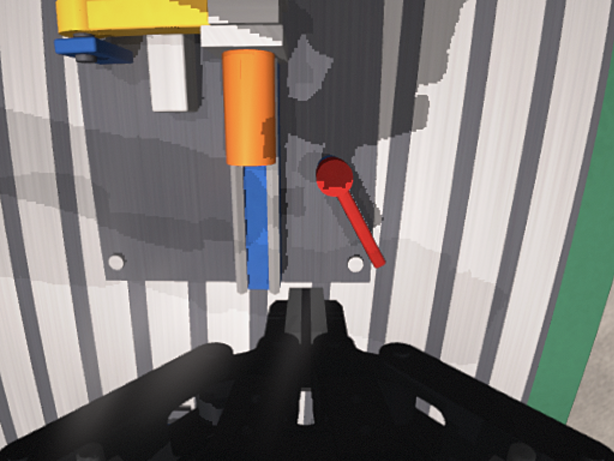

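The pin is home: its handle sits against the ear at row 50 and its end is at row 164, as predicted. The keeper is still at a≈2.07. I'll swing it along an arc next.

```bash
python3 - <<'E'
from h import *
p=np.load("jig.npy"); oj=[180,0,90+np.degrees(p[2])]
def P(a,e=0,z=73,r=57):
    d=5+12*abs(np.cos(a))+14*abs(np.sin(a))+e
    return jw(p,(60-r*np.cos(a)+d*np.sin(a),-84-r*np.sin(a)-d*np.cos(a),z))
robot.move_to(P(2.07,22,130),oj)
robot.line_to(P(2.07,22),velocity=.2)
for a in np.arange(2.0,0.15,-.2): 
    if robot.line_to(P(a),velocity=.1,f_stop=25): print("stop",a,robot.current_contact_force()); break
print(robot.line_to(P(0,-6),velocity=.03,f_stop=12),robot.current_contact_force(),robot.current_tool_pos(),P(0))
t=np.array(robot.current_tool_pos()); n=jw(p,(0,-1,0))-jw(p,(0,0,0)); t=t+30*n
robot.line_to(t,velocity=.15); t[2]=.16; robot.line_to(t,velocity=.25)
robot.move_to(jw(p,(40,-120,240)),oj)
im=vision.grab_frame("wrist"); save(im,"w6",1.2)
C=cam("wrist"); print(project(C,[jw(p,q) for q in [(-18,-84,68),(60,-84,72)]]).round(1)*1.2)
print(robot.current_time_s())
E
```

```text
False [ 4.92287137 -8.24620283 -3.68539588] [0.5953475  0.0202601  0.07331809] [0.59369938 0.01999053 0.073     ]
[[230.88 170.4 ]
 [333.96 171.  ]]
26.9333
```

View pics/w6.png

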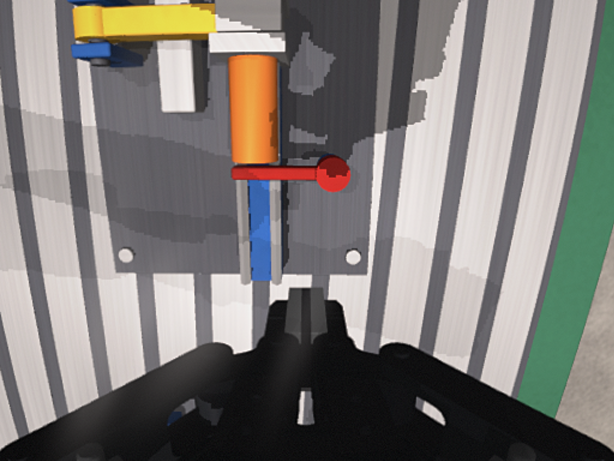

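The keeper lies straight across behind the handle, with its tip at (232,173) and its post at (333,174). It held against about 8 N at its stop, so I'm handing in.

```bash
python3 -c "
from station import workorder; print(workorder.close_job())"
```

```text
the job is handed in; nothing more can be done
None
```

I handed the job in after about 27 s: the bar is down, the pin is pushed home through the ears and eye, the keeper is closed behind the handle, and the arm is clear; no verdict came back.

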